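# Seat the flange plate on two dowels and the end stop

## Robot

A 6-joint arm with a two-finger parallel gripper is mounted at the origin on a cart in front of the work surface, level with it; the furniture and walls round the work are solid. World frame = base frame: x ahead of the robot, y to its left, z up, the work surface at z = 0. Lengths are in m, angles in rad, forces in N, time in s.
With the tool pointing down it reaches from about 0.3 to 0.875 m from the base axis. Payload 6.4 kg.
Tool frame: the origin (TCP) lies midway between the tips of the shut fingers; the grasp point (between the pads) lies 19 mm behind it (ctrl.pinch_z is the distance from the TCP to the grasp point, in m); z points along the fingers, y is the line along which they close (so a half turn about z gives the same grasp; the last joint's range is limited). The gripper opens to 85 mm and grips with 20 to 120 N. Pads are 22 mm wide; open, the fingers measure 114 mm over their backs; the gripper's body (76 mm by 85 mm) begins 54 mm behind the grasp point. The pads swing forward as they close: fully open they stand 13 mm farther back than shut.
Start: joints at [1.119, 0.181, 1.607, -0, 1.354, -0.206], TCP at [0.14, 0.558, 0.231] pointing down, gripper open.
Joint ranges: [-2.99, 2.99], [-0.89, 2.07], [0.3, 2.58], [-1.14, 4.28], [0, 2.63], [-3.12, 3.12]. Speed limits (rad/s): [2.57, 2.57, 3.01, 3.14, 3.14, 3.14].

## Interface

Orientations are given as a unit quaternion [w, x, y, z].
In Python, from bench import ctrl gives the robot as it stands.
- The arm moves only by the tool apply_moves, never from a script. Its argument "moves" is a list of rows, each an object with "jaw": the opening, from 0 (shut) to 1 (fully open); "offset": the shift along the tool's x, y, z in mm, a list of three; "rot": the turn, a rotation vector about the tool's x, y, z in degrees, a list of three. In form: [{"jaw": jaw, "offset": [dx, dy, dz], "rot": [ax, ay, az]}, ...]. A call has exactly 5 rows; each row shifts and turns the commanded pose from where the row before left it, along the tool's axes as they then stand; what a row does not reach is not made up. A row lasts 1/8 s, in which the tool goes at most 62.5 mm and 10.7 degrees, less where a joint would pass 70% of its speed; a pose out of reach is approached as far as the arm can. A call is refused whole if a number of a shift passes 62.5 or a number of a turn 10.7, either way. A call with a gripper value outside its range is refused whole. The fingers move at their own pace and stop on an object; the grip force is fixed at half the most. Time passes only in rows, so rows that do not move let the fingers close, or fill a call up. It gives the time, the measured TCP pose, the force, the opening and the grip force at its end, in the units of the state.
- ctrl.get_obs(): the state, without advancing time (a new reading comes with each control period).
- ctrl.camera(name): name is "scene" or "top"; returns (picture, depth): 400x640x3 uint8, red, green, blue; 400x640 float32, m along the optical axis (not along the pixel's ray), 0 where there is no reading.
- ctrl.camera_params(name): a dict with "K" (3x3 intrinsics, pixels), "cam_to_world" (4x4, takes a point from camera to world coordinates). Camera axes: x right, y down, z forward; pixel columns grow to the right and rows downward; lengths in m; the calibration is good to about 2 mm. A picture is of the moment at which its call begins. camera_params takes no time and is no camera call.
- ctrl.hand_in(): hands the job in; it is judged then, once.
Trained networks look in the newest picture that a camera, given by its name, has taken for a name from the list of things; names that differ only in an ending like _2 or _b are one class to them, and where a whole thing is asked for, a point or a joint stands for the part that bears it (a point fixed in the world has none). Each returns a list of dicts, best first, with "score" (0 to 1); they miss things now and then, are a little off and sometimes report something else, mostly with a low value. They report only what shows in the picture. A call takes as long as a camera call. They do not tell look-alikes from the thing itself.
- ctrl.outline_of(camera, target): "region" (400x640 bool, what is visible of it) and "position" ([column, row] in pixels, amid what is visible of it).
The state is a dict: "time_s": time; "q": joint angles; "dq": joint speeds; "joint_efforts": joint torques, N m; "eef_pos": TCP position; "eef_rot": TCP orientation; "wrist_force": force on the tool from outside, world axes, zero at the start; "torque": the same for the moment, N m; "opening": opening from 0.0 (shut) to 1.0 (fully open); "grasp_force": force on a finger pad.
Only numpy, scipy, OpenCV 4.12 (cv2) and the standard library are available. Lean on these libraries where they do the work, as an engineer would, in place of code of your own. Each camera call takes 0.05 s, during which the arm holds its last target. There are 200 camera calls.

## Task

Lift the steel flange plate by its boss and lay it gently on the locating fixture, flat and clear of the pins, with a long edge facing the two dowels. Then push it until that edge bears on both dowels, and slide it along them until its end bears on the nose of the end stop, which is set a little differently each time, pressing each with a few newtons and never more than 12 N; leave it sitting there against all three, let go, and do not shift the solder reel or the tape roll.

Things in the scene. Friction and masses are not known exactly. Their poses are not given: they have to be found in the camera images.
- flange: Loose steel workpiece, 0.4 to 0.75 kg: a dark rectangular plate 70 (its x) x 110 (its y) x 10 mm with a bright round upright boss, 30 mm diameter and 38 mm tall, in the middle of its top (48 mm high in all). Origin at the centre of its underside; z up. The same either way round (half turn).
- flange_center (a point): Centre of the flange, on the boss axis, 24 mm above its underside (24 mm below the boss top). Axes as the flange.
- flange_foot (a point): Centre of the flange's underside. Axes as the flange.
- jig: Fixed aluminium tooling plate 150 (its x) x 200 (its y) x 12 mm lying on the worktop; its flat top is the bed, ground and oiled: the flange slides easily on it and along the pins (friction about 0.2). Origin at the centre of its underside. The two dowels stand along its +x side, the end stop at its +y end. The position and the turn of the whole fixture vary.
- seat (a point): Reference point on the bed (12 mm above the worktop). Axes as the fixture: the dowels are towards +x, the end stop towards +y. When the flange is home its long side lies along y and the centre of its underside is at x 0 from this point, and at y between -12 and +8 mm, depending on the nose screw of the end stop.
- dowel_left: Fixed upright steel dowel, 10 mm diameter, 14 mm tall above the bed; its origin is on its axis at the bed, at x +40, y +35 mm from the seat.
- dowel_right: The same dowel at x +40, y -35 mm from the seat.
- end_stop: Fixed dark steel block 34 x 22 x 14 mm; its origin is on the bed, under the middle of the face that looks to -y of the fixture, at x 0, y +71 mm from the seat point. Out of that face sticks its nose, a bright round screw of 10 mm diameter, 6 mm above the bed, pointing to -y. The screw is set and locked to stick out by 8 to 28 mm, differently each time, and its setting is not in the state: the stop must be found by contact or seen. Dowels and stop are rigid.
- reel_center (a point): Small blue solder reel standing loose on the worktop, 56 mm diameter, 37 mm tall; point half-way up. Bystander.
- tape_center (a point): Roll of tan tape lying loose on the worktop, 92 mm diameter, 19 mm tall; point half-way up. Bystander.
Not all that is in view belongs to the job. What is shaped like the flange but pink is not meant.

How it is judged:
On the way, in this order (a step that is already met when the one before it is completed fails the run):
1. the flange lies flat on the bed and bears on both dowels at once (more than 1 N on each, for 0.1 s) (z of flange_foot in the frame of seat between -0.0015 and 0.0015 m and angle between flange_foot's own z axis and vertical below 0.025 rad and contact force between flange and dowel_left above 1 N and contact force between flange and dowel_right above 1 N), for 0.1 s.
2. the flange bears on the end stop (more than 2 N, for 0.1 s) while it still lies along both dowels (within 1.5 mm and 0.02 rad) (z of flange_foot in the frame of seat between -0.0015 and 0.0015 m and angle between flange_foot's own z axis and vertical below 0.025 rad and angle between the x axis of flange_foot and the x axis of seat, either way round below 0.02 rad and x of flange_foot in the frame of seat between -0.0015 and 0.0015 m and contact force between flange and end_stop above 2 N), for 0.1 s.
At the end, for the whole second after the job is handed in: The flange lies flat on the bed (1.5 mm, 0.025 rad), at rest, its long edge along both dowels (within 0.02 rad; centre within 1.5 mm of home across) and its end within 1.5 mm of the nose of the end stop (z of flange_foot in the frame of seat between -0.0015 and 0.0015 m and angle between flange_foot's own z axis and vertical below 0.025 rad and angle between the x axis of flange_foot and the x axis of seat, either way round below 0.02 rad and x of flange_foot in the frame of seat between -0.0015 and 0.0015 m and horizontal distance between flange_foot and nose_screw_c0 below 0.0735 m and linear speed of flange below 0.01 m/s); the robot touches nothing.
It fails at once if the flange presses on the left dowel with more than 12 N (contact force between flange and dowel_left above 12 N).
It fails at once if the flange presses on the right dowel with more than 12 N (contact force between flange and dowel_right above 12 N).
It fails at once if the flange presses on the end stop with more than 12 N (contact force between flange and end_stop above 12 N).
It fails at once if the flange is dropped on, or pressed on, the fixture as a whole with more than 50 N (contact force between flange and jig above 50 N).
It fails at once if the solder reel or the tape roll is shifted by more than 30 mm (distance of any of reel_center, tape_center from where it was at the start of the episode above 0.03 m).
It also fails if it takes over 64 s, if anything falls off the work surface, if the arm or the gripper's body presses on something with over 40 N, if the wrist force passes 120 N, or if a joint passes its speed limit or range.

## Working session

There is one attempt and no reset: what is moved stays moved. The work goes in short steps, Python scripts to look and compute and a tool call to move; the robot and the scene stay as the last step left them, time stands still between calls to the robot, and variables do not carry over. Pictures are saved under pics/ and viewed, at most 10 in all, crops included, and the job is handed in when it is done.

Besides the shell and the picture viewer there is one more tool, called after "Request:" by a JSON object that holds its "api" and its "payload", one argument or row to a line. apply_moves: Moves the arm, as the interface text tells. Its arguments: {"type":"object","properties":{"moves":{"type":"array"}},"required":["moves"]}

```bash
mkdir -p pics; ls
cat > h.py <<'E'
import numpy as np, cv2
from bench import ctrl
from scipy.spatial.transform import Rotation as R
def shot(name,cam):
    p,d=ctrl.camera(cam); cv2.imwrite(f'pics/{name}.png',p[:,:,::-1]); np.save(f'pics/{cam}_d.npy',d); np.save(f'pics/{cam}_p.npy',p); return p,d
def world(cam,u,v,d):
    c=ctrl.camera_params(cam);K=np.array(c['K']);T=np.array(c['cam_to_world'])
    u,v,d=map(np.asarray,(u,v,d))
    P=np.stack([(u-K[0,2])/K[0,0]*d,(v-K[1,2])/K[1,1]*d,d],-1)
    return P@T[:3,:3].T+T[:3,3]
def cloud(cam,d):
    v,u=np.mgrid[0:400,0:640]; return world(cam,u,v,d)
E
python3 - <<'E'
from h import *
for c in ('top','scene'):
    p,d=shot(c+'0',c)
    C=cloud(c,d)
    cp=ctrl.camera_params(c); print(c,np.round(cp['K'],1).tolist(),np.round(cp['cam_to_world'],3).tolist())
    for t in ('flange','jig','dowel_left','end_stop','reel_center','tape_center'):
        for r in ctrl.outline_of(c,t)[:4]:
            m=r['region']&(d>0)
            print(t,round(r['score'],2),np.round(r['position']),m.sum(),np.round(np.median(C[m],0),3),np.round(np.percentile(C[m][:,2],[5,95]),3))
print(ctrl.get_obs())
E
```

```text
pics
top [[385.0, 0.0, 319.7], [0.0, 385.0, 195.9], [0.0, 0.0, 1.0]] [[-0.002, -0.991, 0.134, 0.445], [-1.0, 0.003, 0.006, -0.046], [-0.006, -0.134, -0.991, 1.204], [0.0, 0.0, 0.0, 1.0]]
flange 0.92 [257. 154.] 798 [0.724 0.16  0.009] [0.001 0.047]
flange 0.83 [387. 233.] 815 [ 0.493 -0.238  0.009] [0.005 0.047]
jig 0.71 [288. 228.] 3098 [0.501 0.059 0.011] [0.007 0.016]
reel_center 0.76 [441. 210.] 288 [ 0.56  -0.402  0.035] [0.    0.039]
tape_center 0.63 [201. 171.] 384 [0.68  0.32  0.016] [-0.002  0.021]
scene [[479.7, 0.0, 318.2], [0.0, 479.7, 195.2], [0.0, 0.0, 1.0]] [[0.885, -0.237, 0.401, -0.055], [-0.465, -0.414, 0.783, -1.278], [-0.019, -0.879, -0.476, 0.812], [0.0, 0.0, 0.0, 1.0]]
flange 0.96 [325. 246.] 590 [ 0.484 -0.259  0.01 ] [0.004 0.047]
flange 0.83 [330. 175.] 295 [0.718 0.15  0.01 ] [0.004 0.044]
jig 0.94 [286. 202.] 1448 [0.495 0.041 0.011] [0.003 0.017]
dowel_left 0.22 [322. 244.] 605 [ 0.484 -0.258  0.01 ] [0.002 0.047]
end_stop 0.51 [274. 188.] 51 [0.484 0.13  0.023] [0.015 0.026]
tape_center 0.51 [298. 167.] 283 [0.67  0.302 0.011] [-0.002  0.019]
{'time_s': 0.7, 'q': array([ 1.11870069e+00,  1.80763253e-01,  1.60697227e+00,  1.01090306e-05,
        1.35383839e+00, -2.06289505e-01]), 'dq': array([ 9.18837263e-05, -1.05127634e-03,  4.59959667e-04, -4.06731296e-04,
       -2.47470325e-04, -2.20905625e-03]), 'joint_efforts': array([-1.49567521e-03, -4.44729316e+01, -3.51611316e+01, -4.02909300e-04,
        6.13735065e-04, -1.02133495e-05]), 'eef_pos': array([0.1399023 , 0.55774084, 0.23132256]), 'eef_rot': array([-1.64139514e-06,  1.22594965e-01,  9.92456787e-01,  1.04639418e-05]), 'wrist_force': array([-0.33047291, -0.09636227,  0.49805152]), 'torque': array([-0.00833519,  0.04410361,  0.00132865]), 'grasp_force': 0.0, 'opening': 1.0010104416981396}
```

Run:
```python
from h import *
p=cv2.imread('pics/top0.png')
cv2.imwrite('pics/top0c.png',cv2.resize(p[110:290,180:460],(800,514),interpolation=cv2.INTER_CUBIC))
```

```text
(no output)
```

View pics/top0c.png

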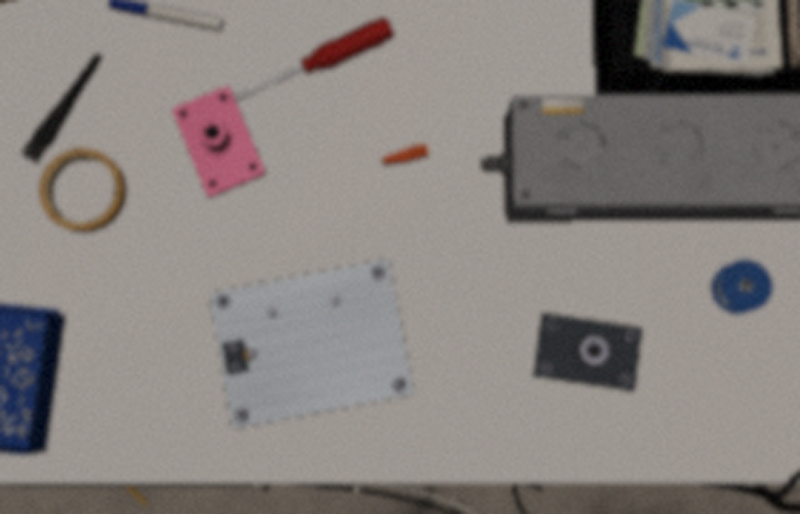

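View pics/scene0.png

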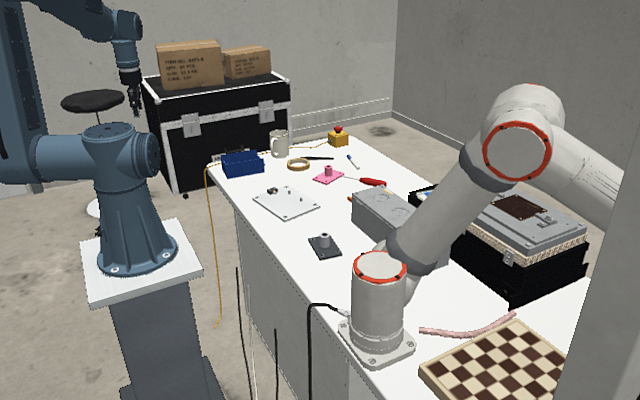

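The two look-alikes are the pink part at top px (257,154), which is not meant, and the dark plate with the bright boss at (386,233), which is the flange. The fixture is at about (290,230). Its dowels are at px (275,220) and (298,215) on the +x side, and the end stop with its nose is at (263,234) on the +y end.

```bash
cat >> h.py <<'E'
def plane(cam,u,v,z):
    a=world(cam,u,v,0.5);b=world(cam,u,v,1.5); t=(z-a[...,2])/(b[...,2]-a[...,2]); return a+t[...,None]*(b-a)
def rect(cam,mask,z):
    c=max(cv2.findContours(mask.astype(np.uint8),cv2.RETR_EXTERNAL,cv2.CHAIN_APPROX_NONE)[0],key=cv2.contourArea)[:,0,:]
    P=plane(cam,c[:,0].astype(float),c[:,1].astype(float),z)[:,:2]
    (cx,cy),s,a=cv2.minAreaRect((P*1000).astype(np.float32)); return cx,cy,s,a
E
python3 - <<'E'
from h import *
for cam in ('top','scene'):
    p=np.load(f'pics/{cam}_p.npy').astype(int);d=np.load(f'pics/{cam}_d.npy');C=cloud(cam,d)
    for t,z in (('flange',.01),('jig',.012)):
        ctrl.camera(cam)
        for r in ctrl.outline_of(cam,t)[:2]:
            m=r['region'];print(cam,t,'net rect',np.round(np.array(rect(cam,m,z)[:2]),1),np.round(rect(cam,m,z)[2:][0],1),round(rect(cam,m,z)[3],1), p[m].mean(0).round())
    # boss: points high on top
    for n,xy in (('flange',(.49,-.24)),('pink',(.72,.16))):
        m=(abs(C[...,2]-.048)<.006)&(np.hypot(C[...,0]-xy[0],C[...,1]-xy[1])<.07)
        v,u=np.nonzero(m); print(n,'boss',m.sum(), np.round(plane(cam,u.mean(),v.mean(),.048),4))
p=cv2.imread('pics/top0.png')[195:265,245:320]; cv2.imwrite('pics/jig.png',cv2.resize(p,(600,560),interpolation=cv2.INTER_CUBIC))
E
```

```text
Traceback (most recent call last):
  File "h.py", line 17, in rect
    P=plane(cam,c[:,0].astype(float),c[:,1].astype(float),z)[:,:2]
      ~~~~~^^^^^^^^^^^^^^^^^^^^^^^^^^^^^^^^^^^^^^^^^^^^^^^^^
  File "h.py", line 14, in plane
    a=world(cam,u,v,0.5);b=world(cam,u,v,1.5); t=(z-a[...,2])/(b[...,2]-a[...,2]); return a+t[...,None]*(b-a)
  File "h.py", line 9, in world
    P=np.stack([(u-K[0,2])/K[0,0]*d,(v-K[1,2])/K[1,1]*d,d],-1)
ValueError: all input arrays must have the same shape
```

```bash
sed -i 's/u,v,d=map(np.asarray,(u,v,d))/u,v,d=np.broadcast_arrays(u,v,d)/' h.py
python3 - <<'E'
from h import *
for cam in ('top','scene'):
    p=np.load(f'pics/{cam}_p.npy').astype(int);d=np.load(f'pics/{cam}_d.npy');C=cloud(cam,d)
    for t,z in (('flange',.01),('jig',.012)):
        ctrl.camera(cam)
        for r in ctrl.outline_of(cam,t)[:2]:
            m=r['region'];x=rect(cam,m,z);print(cam,t,'net rect',np.round(x[:2],1),np.round(x[2],1),round(x[3],1), p[m].mean(0).round())
    for n,xy in (('flange',(.49,-.24)),('pink',(.72,.16))):
        m=(abs(C[...,2]-.048)<.006)&(np.hypot(C[...,0]-xy[0],C[...,1]-xy[1])<.07)
        v,u=np.nonzero(m); print(n,'boss',m.sum(), np.round(plane(cam,u.mean(),v.mean(),.048),4))
p=cv2.imread('pics/top0.png')[195:265,245:320]; cv2.imwrite('pics/jig.png',cv2.resize(p,(600,560),interpolation=cv2.INTER_CUBIC))
E
```

```text
top flange net rect [726.4 163.5] [109.2  70.5] 22.1 [159.  87. 106.]
top flange net rect [ 493.4 -240.9] [110.2  70.2] 81.4 [58. 59. 62.]
top jig net rect [501.4  57.6] [158.3 203.8] 10.2 [143. 144. 146.]
top jig net rect [ 563.1 -410.1] [56.5 67.7] 18.1 [54. 69. 96.]
flange boss 77 [ 0.493  -0.2416  0.048 ]
pink boss 75 [0.7277 0.1634 0.048 ]
scene flange net rect [735.  162.9] [159.3  93.7] 36.6 [207. 128. 156.]
scene flange net rect [ 489.5 -241.9] [134.4  73.6] 81.1 [ 94.  97. 100.]
scene jig net rect [497.7  55.5] [162.7 233.5] 10.8 [213. 215. 214.]
flange boss 59 [ 0.4897 -0.2486  0.048 ]
pink boss 32 [0.7238 0.1547 0.048 ]
```

View pics/jig.png

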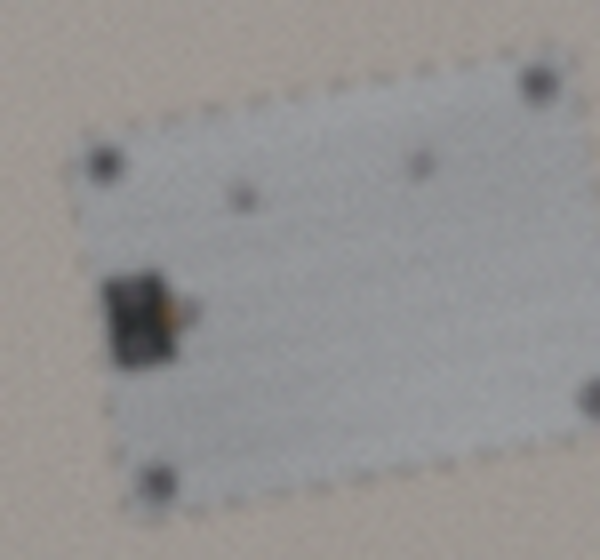

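Run:
```python
from h import *
p=cv2.imread('pics/top0.png').astype(np.float32)
g=cv2.GaussianBlur(p.mean(2),(0,0),.7)
D=[]
for c in ((244,199),(422,163)):
    u0,v0=245+c[0]/8-.5,195+c[1]/8-.5
    iu,iv=round(u0),round(v0); w=g[iv-5:iv+6,iu-5:iu+6]; s=np.clip(np.median(w)-8-w,0,None)
    yy,xx=np.mgrid[-5:6,-5:6]; k=(np.hypot(xx,yy)<4)*s; uv=iu+(xx*k).sum()/k.sum(),iv+(yy*k).sum()/k.sum()
    P=plane('top',uv[0],uv[1],.022); D.append(P[:2]); print(np.round(uv,2),np.round(P,4))
a=D[0]-D[1]; print('dist',np.hypot(*a),'yaw',np.degrees(np.arctan2(-a[0],a[1])))
yaw=np.arctan2(-a[0],a[1]); 
for y in (yaw,np.radians(10.5)):
    x=np.array([np.cos(y),np.sin(y)]); print('seat',(D[0]+D[1])/2-.04*x)
for n,c,z in (('nose tip',(203,309),.018),('face',(176,314),.026),('back',(108,325),.026)):
    P=plane('top',245+c[0]/8-.5,195+c[1]/8-.5,z)[:2]; y=np.radians(10.5);S=(D[0]+D[1])/2-.04*np.array([np.cos(y),np.sin(y)])
    q=P-S; print(n,np.round(P,4),'seat fr',np.round([q@[np.cos(y),np.sin(y)],q@[-np.sin(y),np.cos(y)]],4))
# flange yaw via own mask
r=ctrl.get_obs();print(r['eef_pos'],r['wrist_force'],r['time_s'])
```

```text
[275.05 219.45] [0.5331 0.0983 0.022 ]
[297.25 215.18] [0.5461 0.0301 0.022 ]
dist 0.06945538648787039 yaw 10.75050480157586
seat [0.50030522 0.05675648]
seat [0.50027297 0.05692837]
nose tip [0.4914 0.1142] seat fr [0.0017 0.0579]
face [0.4892 0.1234] seat fr [0.0012 0.0673]
back [0.4851 0.1493] seat fr [0.0019 0.0935]
[0.13991643 0.55774528 0.23129236] [-0.09054849 -0.72270334  0.21100706] 1.2
```

Request:
{"api": "apply_moves", "payload": {
  "moves": [
    {"jaw": 1, "offset": [0, 0, 0], "rot": [0, 0, 10]},
    {"jaw": 1, "offset": [0, 0, 0], "rot": [0, 0, 10]},
    {"jaw": 1, "offset": [0, 0, 0], "rot": [0, 0, 10]},
    {"jaw": 1, "offset": [0, 0, 0], "rot": [0, 0, 10]},
    {"jaw": 1, "offset": [0, 0, 0], "rot": [0, 0, 10]}
  ]
}}

```text
time_s: 1.82
eef_pos: [0.1399, 0.5578, 0.2313]
eef_rot: [-0.0, 0.533, 0.846, 0.0]
wrist_force: [-0.5, -0.2, 1.1]
opening: 1.001
grasp_force: 0.0
```

Request:
{"api": "apply_moves", "payload": {
  "moves": [
    {"jaw": 1, "offset": [0, 0, 0], "rot": [0, 0, 10]},
    {"jaw": 1, "offset": [0, 0, 0], "rot": [0, 0, 10]},
    {"jaw": 1, "offset": [0, 0, 0], "rot": [0, 0, 10]},
    {"jaw": 1, "offset": [0, 0, 0], "rot": [0, 0, 4.5]},
    {"jaw": 1, "offset": [0, 0, 0], "rot": [0, 0, 0]}
  ]
}}

```text
time_s: 2.45
eef_pos: [0.1399, 0.5577, 0.2313]
eef_rot: [0.0, 0.758, 0.653, -0.0]
wrist_force: [0.2, -0.8, -0.1]
opening: 0.999
grasp_force: 0.0
```

```bash
cat >> h.py <<'E'
def st(): 
    o=ctrl.get_obs(); q=o['eef_rot']; r=R.from_quat([q[1],q[2],q[3],q[0]]).as_matrix(); return o,r
def to(x,y,z):
    o,r=st(); print('t',o['time_s'],'pos',np.round(o['eef_pos']*1000,1),'ang y',np.round(np.degrees(np.arctan2(r[1,1],r[0,1])),2),'tilt',np.round(r[:,2],4),'tool offset',np.round(1000*r.T@(np.array([x,y,z])-o['eef_pos']),1))
E
python3 -c "
from h import *
to(.493,-.2415,.12)"
```

```text
t 2.45 pos [139.9 557.7 231.3] ang y -8.54 tilt [ 0. -0. -1.] tool offset [-738.   467.8  111.3]
```

Request:
{"api": "apply_moves", "payload": {
  "moves": [
    {"jaw": 1, "offset": [-49.2, 31.2, 0], "rot": [0, 0, 0]},
    {"jaw": 1, "offset": [-49.2, 31.2, 0], "rot": [0, 0, 0]},
    {"jaw": 1, "offset": [-49.2, 31.2, 0], "rot": [0, 0, 0]},
    {"jaw": 1, "offset": [-49.2, 31.2, 0], "rot": [0, 0, 0]},
    {"jaw": 1, "offset": [-49.2, 31.2, 0], "rot": [0, 0, 0]}
  ]
}}

```text
time_s: 3.08
eef_pos: [0.2579, 0.2897, 0.2316]
eef_rot: [0.0, 0.757, 0.653, 0.001]
wrist_force: [0.9, 0.2, 0.3]
opening: 1.001
grasp_force: 0.0
```

Request:
{"api": "apply_moves", "payload": {
  "moves": [
    {"jaw": 1, "offset": [-49.2, 31.2, 0], "rot": [0, 0, 0]},
    {"jaw": 1, "offset": [-49.2, 31.2, 0], "rot": [0, 0, 0]},
    {"jaw": 1, "offset": [-49.2, 31.2, 0], "rot": [0, 0, 0]},
    {"jaw": 1, "offset": [-49.2, 31.2, 0], "rot": [0, 0, 0]},
    {"jaw": 1, "offset": [-49.2, 31.2, 0], "rot": [0, 0, 0]}
  ]
}}

```text
time_s: 3.7
eef_pos: [0.3756, 0.0227, 0.2318]
eef_rot: [0.001, 0.758, 0.653, 0.001]
wrist_force: [0.5, 1.4, -0.3]
opening: 1.004
grasp_force: 0.0
```

Request:
{"api": "apply_moves", "payload": {
  "moves": [
    {"jaw": 1, "offset": [-49.2, 31.2, 20], "rot": [0, 0, 0]},
    {"jaw": 1, "offset": [-49.2, 31.2, 20], "rot": [0, 0, 0]},
    {"jaw": 1, "offset": [-49.2, 31.2, 20], "rot": [0, 0, 0]},
    {"jaw": 1, "offset": [-49.2, 31.2, 20], "rot": [0, 0, 0]},
    {"jaw": 1, "offset": [-49.2, 31.2, 20], "rot": [0, 0, 0]}
  ]
}}

```text
time_s: 4.32
eef_pos: [0.4932, -0.2439, 0.1307]
eef_rot: [0.0, 0.758, 0.653, 0.0]
wrist_force: [0.6, -0.1, 0.4]
opening: 1.005
grasp_force: 0.0
```

```bash
python3 -c "
from h import *
to(.493,-.2415,.017)
p,d=shot('near','scene'); cv2.imwrite('pics/near_c.png',cv2.resize(p[140:300,220:420,::-1],(700,560),interpolation=cv2.INTER_CUBIC))"
```

```text
t 4.325 pos [ 493.2 -243.9  130.7] ang y -8.49 tilt [ 5.e-04 -2.e-04 -1.e+00] tool offset [  2.4  -0.6 113.7]
```

View pics/near_c.png

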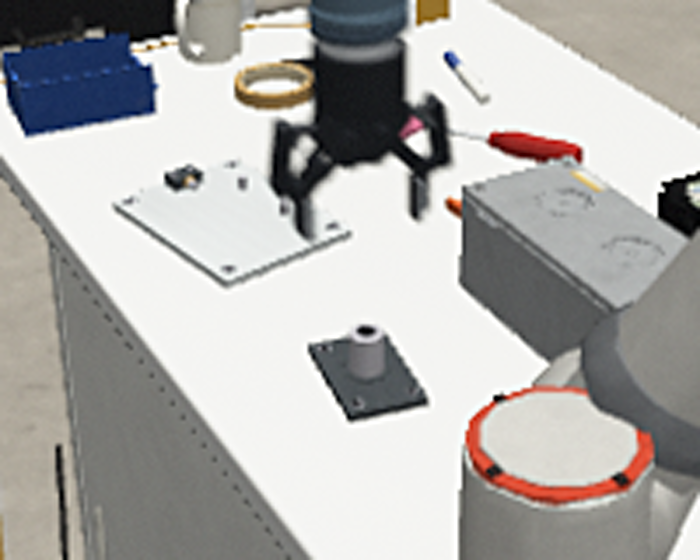

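The gripper hovers over the dark flange (crop px about 367,350), with its fingers astride the boss along the short side. I'm going down.

Request:
{"api": "apply_moves", "payload": {
  "moves": [
    {"jaw": 1, "offset": [2.4, -0.5, 30], "rot": [0, 0, 0]},
    {"jaw": 1, "offset": [0, 0, 30], "rot": [0, 0, 0]},
    {"jaw": 1, "offset": [0, 0, 25], "rot": [0, 0, 0]},
    {"jaw": 1, "offset": [0, 0, 20], "rot": [0, 0, 0]},
    {"jaw": 1, "offset": [0, 0, 8], "rot": [0, 0, 0]}
  ]
}}

```text
time_s: 5.0
eef_pos: [0.4917, -0.2388, 0.0171]
eef_rot: [-0.001, 0.758, 0.653, -0.0]
wrist_force: [-0.7, 0.1, 0.8]
opening: 1.001
grasp_force: 0.0
```

Request:
{"api": "apply_moves", "payload": {
  "moves": [
    {"jaw": 0.5, "offset": [0, 0, 0], "rot": [0, 0, 0]},
    {"jaw": 0.3, "offset": [0, 0, 0], "rot": [0, 0, 0]},
    {"jaw": 0, "offset": [0, 0, 0], "rot": [0, 0, 0]},
    {"jaw": 0, "offset": [0, 0, 0], "rot": [0, 0, 0]},
    {"jaw": 0, "offset": [0, 0, 0], "rot": [0, 0, 0]}
  ]
}}

```text
time_s: 5.62
eef_pos: [0.4931, -0.2399, 0.0195]
eef_rot: [0.001, 0.758, 0.652, 0.0]
wrist_force: [-0.1, 1.5, 6.3]
opening: 0.33
grasp_force: 59.4
```

Request:
{"api": "apply_moves", "payload": {
  "moves": [
    {"jaw": 0, "offset": [0, 0, -5], "rot": [0, 0, 0]},
    {"jaw": 0, "offset": [0, 0, -15], "rot": [0, 0, 0]},
    {"jaw": 0, "offset": [0, 0, -20], "rot": [0, 0, 0]},
    {"jaw": 0, "offset": [0, 0, -20], "rot": [0, 0, 0]},
    {"jaw": 0, "offset": [0, 0, 0], "rot": [0, 0, 0]}
  ]
}}

```text
time_s: 6.25
eef_pos: [0.4936, -0.2403, 0.0804]
eef_rot: [0.002, 0.758, 0.652, 0.0]
wrist_force: [-0.2, -0.3, -5.2]
opening: 0.334
grasp_force: 59.7
```

Run:
```python
from h import *
y=np.radians(10.6); x=np.array([np.cos(y),np.sin(y)]); yy=np.array([-x[1],x[0]]); S=np.array([.500,.057])
T=S-.014*x-.018*yy; print(T)
to(T[0],T[1],.08); o,_=st(); print(o['wrist_force'],o['torque'],o['opening'])
```

```text
[0.48955003 0.03673184]
t 6.25 pos [ 493.6 -240.3   80.4] ang y -8.58 tilt [ 0.0032 -0.0025 -1.    ] tool offset [273.3 -45.3  -0.3]
[-0.20265366 -0.30038295 -5.22080355] [ 0.05588671  0.02504888 -0.005453  ] 0.3340864989106651
```

Request:
{"api": "apply_moves", "payload": {
  "moves": [
    {"jaw": 0, "offset": [40, -6, 0], "rot": [0, 0, 0]},
    {"jaw": 0, "offset": [55, -10, 0], "rot": [0, 0, 0]},
    {"jaw": 0, "offset": [60, -10, 0], "rot": [0, 0, 0]},
    {"jaw": 0, "offset": [60, -10, 0], "rot": [0, 0, 0]},
    {"jaw": 0, "offset": [58, -9, 0], "rot": [0, 0, 0]}
  ]
}}

```text
time_s: 6.88
eef_pos: [0.4877, 0.0392, 0.0777]
eef_rot: [-0.0, 0.758, 0.652, -0.0]
wrist_force: [1.3, 0.0, -3.3]
opening: 0.33
grasp_force: 59.8
```

Request:
{"api": "apply_moves", "payload": {
  "moves": [
    {"jaw": 0, "offset": [0, 0, 0], "rot": [0, 0, -7]},
    {"jaw": 0, "offset": [0, 0, 0], "rot": [0, 0, -7]},
    {"jaw": 0, "offset": [0, 0, 0], "rot": [0, 0, -5]},
    {"jaw": 0, "offset": [0, 0, 0], "rot": [0, 0, 0]},
    {"jaw": 0, "offset": [0, 0, 0], "rot": [0, 0, 0]}
  ]
}}

```text
time_s: 7.5
eef_pos: [0.4883, 0.0373, 0.0779]
eef_rot: [-0.0, 0.641, 0.768, -0.0]
wrist_force: [-0.3, 0.1, -5.2]
opening: 0.331
grasp_force: 59.8
```

Run:
```python
from h import *
to(.48955,.03673,.0325)
p,d=shot('carry','top'); cv2.imwrite('pics/carry_c.png',cv2.resize(p[170:270,225:355,::-1],(780,600),interpolation=cv2.INTER_CUBIC))
q,_=ctrl.camera('scene'); 
for r in ctrl.outline_of('scene','flange')[:2]: print(r['score'],r['position'])
cv2.imwrite('pics/carry_s.png',cv2.resize(q[130:270,220:400,::-1],(771,600),interpolation=cv2.INTER_CUBIC))
```

```text
t 7.5 pos [488.3  37.3  77.9] ang y 10.31 tilt [-7.e-04  1.e-04 -1.e+00] tool offset [-0.8  1.2 45.4]
0.86 [328.8, 175.0]
0.69 [282.5, 191.7]
```

View pics/carry_s.png

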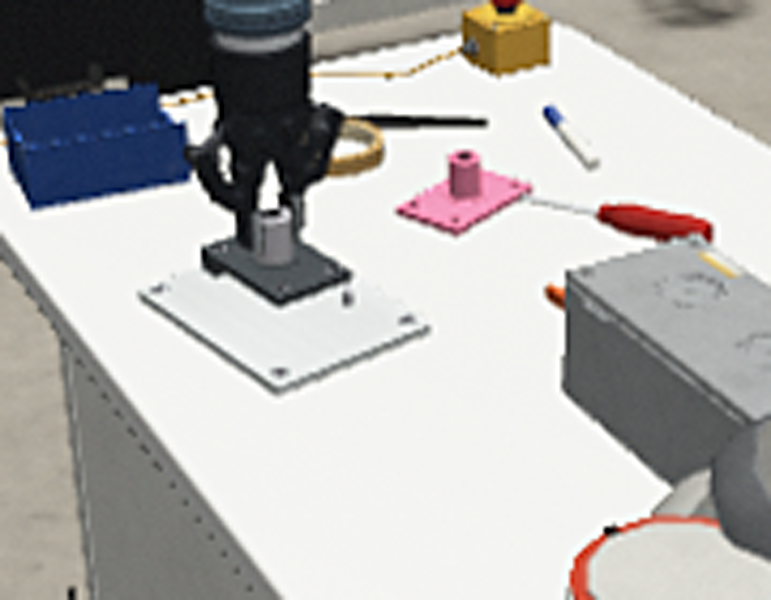

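The flange hangs level from the gripper over the fixture, at crop px about (275,265), with its long edge facing the dowels. I'm lowering it.

Request:
{"api": "apply_moves", "payload": {
  "moves": [
    {"jaw": 0, "offset": [-0.8, 1.2, 14], "rot": [0, 0, 0]},
    {"jaw": 0, "offset": [0, 0, 15], "rot": [0, 0, 0]},
    {"jaw": 0, "offset": [0, 0, 9], "rot": [0, 0, 0]},
    {"jaw": 0, "offset": [0, 0, 3], "rot": [0, 0, 0]},
    {"jaw": 0, "offset": [0, 0, 0], "rot": [0, 0, 0]}
  ]
}}

```text
time_s: 8.28
eef_pos: [0.4899, 0.0367, 0.037]
eef_rot: [-0.0, 0.64, 0.768, -0.0]
wrist_force: [-0.8, 0.9, -4.2]
opening: 0.329
grasp_force: 59.8
```

Request:
{"api": "apply_moves", "payload": {
  "moves": [
    {"jaw": 0, "offset": [0, 0, 1], "rot": [0, 0, 0]},
    {"jaw": 0, "offset": [0, 0, 1], "rot": [0, 0, 0]},
    {"jaw": 0, "offset": [0, 0, 1], "rot": [0, 0, 0]},
    {"jaw": 0, "offset": [0, 0, 0.5], "rot": [0, 0, 0]},
    {"jaw": 0, "offset": [0, 0, 0], "rot": [0, 0, 0]}
  ]
}}

```text
time_s: 8.9
eef_pos: [0.4899, 0.0367, 0.0338]
eef_rot: [-0.0, 0.64, 0.768, -0.0]
wrist_force: [0.0, 0.3, -4.5]
opening: 0.332
grasp_force: 59.8
```

Request:
{"api": "apply_moves", "payload": {
  "moves": [
    {"jaw": 0, "offset": [0, 0, 0.5], "rot": [0, 0, 0]},
    {"jaw": 0, "offset": [0, 0, 0.5], "rot": [0, 0, 0]},
    {"jaw": 0, "offset": [0, 0, 0.5], "rot": [0, 0, 0]},
    {"jaw": 0, "offset": [0, 0, 0.5], "rot": [0, 0, 0]},
    {"jaw": 0, "offset": [0, 0, 0], "rot": [0, 0, 0]}
  ]
}}

```text
time_s: 9.52
eef_pos: [0.4899, 0.0367, 0.0317]
eef_rot: [-0.0, 0.64, 0.768, -0.0]
wrist_force: [0.2, -0.7, -4.8]
opening: 0.326
grasp_force: 59.8
```

Request:
{"api": "apply_moves", "payload": {
  "moves": [
    {"jaw": 0, "offset": [0, 0, 0.5], "rot": [0, 0, 0]},
    {"jaw": 0, "offset": [0, 0, 0.3], "rot": [0, 0, 0]},
    {"jaw": 0, "offset": [0, 0, 0.3], "rot": [0, 0, 0]},
    {"jaw": 0, "offset": [0, 0, 0.3], "rot": [0, 0, 0]},
    {"jaw": 0, "offset": [0, 0, 0], "rot": [0, 0, 0]}
  ]
}}

```text
time_s: 10.15
eef_pos: [0.4909, 0.0365, 0.0314]
eef_rot: [0.001, 0.64, 0.768, 0.0]
wrist_force: [-2.1, 0.1, 7.1]
opening: 0.333
grasp_force: 61.0
```

Request:
{"api": "apply_moves", "payload": {
  "moves": [
    {"jaw": 0.4, "offset": [0, 0, -0.5], "rot": [0, 0, 0]},
    {"jaw": 0.5, "offset": [0, 0, -2], "rot": [0, 0, 0]},
    {"jaw": 0.5, "offset": [0, 0, -2], "rot": [0, 0, 0]},
    {"jaw": 0.5, "offset": [0, 0, 0], "rot": [0, 0, 0]},
    {"jaw": 0.5, "offset": [0, 0, 0], "rot": [0, 0, 0]}
  ]
}}

```text
time_s: 10.78
eef_pos: [0.4899, 0.0367, 0.0349]
eef_rot: [0.0, 0.64, 0.768, -0.0]
wrist_force: [-0.1, 0.1, 0.1]
opening: 0.503
grasp_force: 0.0
```

Run:
```python
from h import *
to(.48955,.03673,.036)
o,r=st(); print(o['wrist_force'],o['opening'])
y=np.radians(10.6); x=np.array([np.cos(y),np.sin(y)]); q=o['eef_pos'][:2]-[.5,.057]; print('seat fr',q@x,q@[-x[1],x[0]])
for i in range(1):
    q,d=ctrl.camera('scene'); C=cloud('scene',d)
    for r in ctrl.outline_of('scene','flange')[:3]:
        m=r['region']&(d>0); print(r['score'],r['position'],np.median(C[m],0).round(3),np.percentile(C[m][:,2],[5,95]).round(3))
```

```text
t 10.775 pos [489.9  36.7  34.9] ang y 10.42 tilt [-0. -0. -1.] tool offset [ 0.1 -0.4 -1.1]
[-0.11391797  0.07729772  0.130575  ] 0.5025713750482442
seat fr -0.01362534286345559 -0.018106232438108577
0.88 [326.7, 176.2] [0.717 0.15  0.01 ] [0.001 0.046]
0.66 [286.7, 202.9] [0.486 0.017 0.021] [0.011 0.058]
```

Request:
{"api": "apply_moves", "payload": {
  "moves": [
    {"jaw": 0.5, "offset": [0, 3, 0], "rot": [0, 0, 0]},
    {"jaw": 0.5, "offset": [0, 3, 0], "rot": [0, 0, 0]},
    {"jaw": 0.5, "offset": [0, 3, 0], "rot": [0, 0, 0]},
    {"jaw": 0.5, "offset": [0, 3, 0], "rot": [0, 0, 0]},
    {"jaw": 0.5, "offset": [0, 3, 0], "rot": [0, 0, 0]}
  ]
}}

```text
time_s: 11.5
eef_pos: [0.5048, 0.0395, 0.0348]
eef_rot: [-0.0, 0.64, 0.768, -0.0]
wrist_force: [-0.9, -0.6, 0.4]
opening: 0.499
grasp_force: 0.4
```

Request:
{"api": "apply_moves", "payload": {
  "moves": [
    {"jaw": 0.5, "offset": [0, 0.5, 0], "rot": [0, 0, 0]},
    {"jaw": 0.5, "offset": [0, 0.5, 0], "rot": [0, 0, 0]},
    {"jaw": 0.5, "offset": [0, 0.4, 0], "rot": [0, 0, 0]},
    {"jaw": 0.5, "offset": [0, 0.3, 0], "rot": [0, 0, 0]},
    {"jaw": 0.5, "offset": [0, 0.3, 0], "rot": [0, 0, 0]}
  ]
}}

```text
time_s: 12.12
eef_pos: [0.5066, 0.0398, 0.0349]
eef_rot: [-0.0, 0.64, 0.768, -0.0]
wrist_force: [-0.4, -0.8, 0.3]
opening: 0.501
grasp_force: 0.4
```

Request:
{"api": "apply_moves", "payload": {
  "moves": [
    {"jaw": 0.5, "offset": [0, 0.25, 0], "rot": [0, 0, 0]},
    {"jaw": 0.5, "offset": [0, 0.25, 0], "rot": [0, 0, 0]},
    {"jaw": 0.5, "offset": [0, 0.25, 0], "rot": [0, 0, 0]},
    {"jaw": 0.5, "offset": [0, 0.25, 0], "rot": [0, 0, 0]},
    {"jaw": 0.5, "offset": [0, 0.25, 0], "rot": [0, 0, 0]}
  ]
}}

```text
time_s: 12.75
eef_pos: [0.5079, 0.04, 0.0349]
eef_rot: [0.0, 0.64, 0.768, -0.0]
wrist_force: [-0.8, 0.7, -0.1]
opening: 0.498
grasp_force: 0.4
```

Request:
{"api": "apply_moves", "payload": {
  "moves": [
    {"jaw": 0.5, "offset": [0, 0.2, 0], "rot": [0, 0, 0]},
    {"jaw": 0.5, "offset": [0, 0.2, 0], "rot": [0, 0, 0]},
    {"jaw": 0.5, "offset": [0, 0.2, 0], "rot": [0, 0, 0]},
    {"jaw": 0.5, "offset": [0, 0.2, 0], "rot": [0, 0, 0]},
    {"jaw": 0.5, "offset": [0, 0.2, 0], "rot": [0, 0, 0]}
  ]
}}

```text
time_s: 13.38
eef_pos: [0.5089, 0.0402, 0.0349]
eef_rot: [-0.0, 0.64, 0.768, -0.0]
wrist_force: [-1.8, -0.2, 0.4]
opening: 0.497
grasp_force: 0.4
```

Request:
{"api": "apply_moves", "payload": {
  "moves": [
    {"jaw": 0.5, "offset": [0, 0.2, 0], "rot": [0, 0, 0]},
    {"jaw": 0.5, "offset": [0, 0.2, 0], "rot": [0, 0, 0]},
    {"jaw": 0.5, "offset": [0, 0.2, 0], "rot": [0, 0, 0]},
    {"jaw": 0.5, "offset": [0, 0.2, 0], "rot": [0, 0, 0]},
    {"jaw": 0.5, "offset": [0, 0.2, 0], "rot": [0, 0, 0]}
  ]
}}

```text
time_s: 14.0
eef_pos: [0.5099, 0.0404, 0.0349]
eef_rot: [-0.0, 0.64, 0.768, -0.0]
wrist_force: [-1.4, -0.2, -0.1]
opening: 0.498
grasp_force: 0.4
```

Request:
{"api": "apply_moves", "payload": {
  "moves": [
    {"jaw": 0.5, "offset": [0, 0.2, 0], "rot": [0, 0, 0]},
    {"jaw": 0.5, "offset": [0, 0.2, 0], "rot": [0, 0, 0]},
    {"jaw": 0.5, "offset": [0, 0.2, 0], "rot": [0, 0, 0]},
    {"jaw": 0.5, "offset": [0, 0.2, 0], "rot": [0, 0, 0]},
    {"jaw": 0.5, "offset": [0, 0.2, 0], "rot": [0, 0, 0]}
  ]
}}

```text
time_s: 14.62
eef_pos: [0.5108, 0.0405, 0.0349]
eef_rot: [-0.0, 0.64, 0.768, -0.0]
wrist_force: [-1.3, -1.0, -0.9]
opening: 0.502
grasp_force: 0.4
```

Request:
{"api": "apply_moves", "payload": {
  "moves": [
    {"jaw": 0.5, "offset": [0, 0.2, 0], "rot": [0, 0, 0]},
    {"jaw": 0.5, "offset": [0, 0.2, 0], "rot": [0, 0, 0]},
    {"jaw": 0.5, "offset": [0, 0.2, 0], "rot": [0, 0, 0]},
    {"jaw": 0.5, "offset": [0, 0.2, 0], "rot": [0, 0, 0]},
    {"jaw": 0.5, "offset": [0, 0.2, 0], "rot": [0, 0, 0]}
  ]
}}

```text
time_s: 15.25
eef_pos: [0.5118, 0.0407, 0.0349]
eef_rot: [-0.0, 0.64, 0.768, -0.0]
wrist_force: [-1.1, 0.1, 0.1]
opening: 0.503
grasp_force: 0.4
```

Still sliding freely. I'll check the geometry from the cameras.

Run:
```python
from h import *
y=np.radians(10.6); x=np.array([np.cos(y),np.sin(y)]); yv=np.array([-x[1],x[0]])
q,d=shot('push','scene'); C=cloud('scene',d)
# plate top & boss points near
P=C.reshape(-1,3); loc=np.c_[(P[:,:2]-[.5,.057])@x,(P[:,:2]-[.5,.057])@yv,P[:,2]]
cv2.imwrite('pics/push_s.png',cv2.resize(q[165:235,245:345,::-1],(800,560),interpolation=cv2.INTER_CUBIC))
dark=(q.reshape(-1,3).max(1)<110)&(abs(loc[:,2]-.022)<.004)&(abs(loc[:,0])<.06)&(loc[:,1]<.06)&(loc[:,1]>-.1)
L=loc[dark]; print(len(L),np.percentile(L,[2,10,50,90,98],axis=0).round(4))
```

```text
235 [[-0.0333 -0.0801  0.0183]
 [-0.0305 -0.075   0.0192]
 [-0.0094 -0.0433  0.0215]
 [ 0.0277  0.0051  0.0239]
 [ 0.0346  0.0239  0.025 ]]
```

View pics/push_s.png

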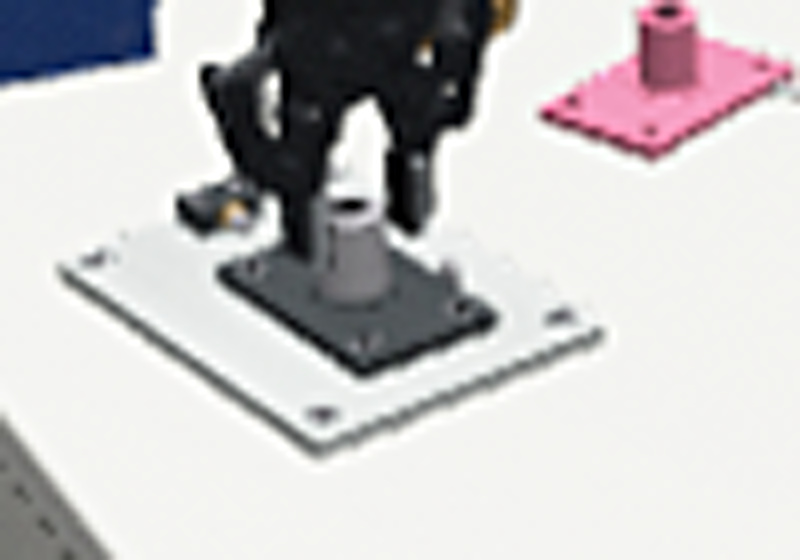

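The plate sits flat and close to the right dowel (crop px 448,275), with a clear gap to the nose (crop px 240,212). I'll keep creeping.

Request:
{"api": "apply_moves", "payload": {
  "moves": [
    {"jaw": 0.5, "offset": [0, 0.2, 0], "rot": [0, 0, 0]},
    {"jaw": 0.5, "offset": [0, 0.2, 0], "rot": [0, 0, 0]},
    {"jaw": 0.5, "offset": [0, 0.2, 0], "rot": [0, 0, 0]},
    {"jaw": 0.5, "offset": [0, 0.2, 0], "rot": [0, 0, 0]},
    {"jaw": 0.5, "offset": [0, 0.2, 0], "rot": [0, 0, 0]}
  ]
}}

```text
time_s: 15.92
eef_pos: [0.5121, 0.0408, 0.0348]
eef_rot: [-0.001, 0.64, 0.768, -0.001]
wrist_force: [-6.1, -1.6, 3.4]
opening: 0.498
grasp_force: 3.0
```

Request:
{"api": "apply_moves", "payload": {
  "moves": [
    {"jaw": 0.5, "offset": [0, 0.1, 0], "rot": [0, 0, 0]},
    {"jaw": 0.5, "offset": [0, 0, 0], "rot": [0, 0, 0]},
    {"jaw": 0.5, "offset": [0, 0, 0], "rot": [0, 0, 0]},
    {"jaw": 0.5, "offset": [0, 0, 0], "rot": [0, 0, 0]},
    {"jaw": 0.5, "offset": [0, 0, 0], "rot": [0, 0, 0]}
  ]
}}

```text
time_s: 16.55
eef_pos: [0.5121, 0.0408, 0.0348]
eef_rot: [-0.001, 0.64, 0.768, -0.001]
wrist_force: [-5.5, -1.4, 4.0]
opening: 0.504
grasp_force: 3.0
```

```bash
cat >> h.py <<'E'
def edge(tag):
    y=np.radians(10.6); x=np.array([np.cos(y),np.sin(y)]); yv=np.array([-x[1],x[0]])
    q,d=ctrl.camera('scene'); C=cloud('scene',d); P=plane('scene',*np.meshgrid(np.arange(640.),np.arange(400.)),.022)
    L=np.stack([(P[...,:2]-[.5,.057])@x,(P[...,:2]-[.5,.057])@yv],-1)
    cv2.imwrite(f'pics/{tag}.png',q[:,:,::-1]); np.save('pics/L.npy',L)
    g=q.max(2); m=((g<110)&(abs(C[...,2]-.022)<.007)&(abs(L[...,0])<.05)&(abs(L[...,1])<.1)).astype(np.uint8)
    m=cv2.morphologyEx(m,cv2.MORPH_OPEN,np.ones((2,2),np.uint8))
    # near long edge (x ~ -35): for each column lowest
    pts=[]
    for u in range(640):
        v=np.nonzero(m[:,u])[0]
        if len(v): pts.append(L[v.max(),u])
    return np.array(pts),L,m
E
python3 - <<'E'
from h import *
o,r=st(); print(o['wrist_force'],o['torque'],np.round(o['eef_pos'],4))
p,L,m=edge('held'); 
n=p[(abs(p[:,0]+.035)<.012)]; f=np.polyfit(n[:,1],n[:,0],1); res=n[:,0]-np.polyval(f,n[:,1]); k=abs(res)<.003; f=np.polyfit(n[k,1],n[k,0],1)
print(len(n),'near edge slope deg rel jig',np.degrees(f[0]),f[1])
E
```

```text
[-5.46195124 -1.35563484  4.03367374] [-0.26501008  1.02407873  0.00830458] [0.5121 0.0408 0.0348]
22 near edge slope deg rel jig -1.8875990735508248 -0.039290309468629596
```

Run:
```python
from h import *
y=np.radians(10.6); x=np.array([np.cos(y),np.sin(y)]); yv=np.array([-x[1],x[0]])
for n,c,z in (('jig+x-y',(602,330),.012),('jig-x-y',(318,445),.012),('jig-x+y',(62,262),.012),('fl-x-y top',(365,366),.022),('fl+x-y top',(496,316),.022),('fl-x+y top',(219,262),.022),('boss top',(352,207),.06),('nose',(236,212),.018)):
    P=plane('scene',245+c[0]/8-.5,165+c[1]/8-.5,z)[:2]-[.5,.057]; print(n,np.round([P@x*1e3,P@yv*1e3],1))
```

```text
jig+x-y [  70.1 -103.8]
jig-x-y [ -74.6 -103. ]
jig-x+y [-72.7  95.6]
fl-x-y top [-33.3 -78.2]
fl+x-y top [ 32.8 -79.7]
fl-x+y top [-29.8  35.2]
boss top [  3.1 -20.6]
nose [ 5.4 75.4]
```

At y ≈ -18 mm the left dowel meets the plate only near its corner, so its share of the push is small. I'll back off, regrip the boss, shift the plate about 13 mm towards +y with a gap to the nose, and push again.

Request:
{"api": "apply_moves", "payload": {
  "moves": [
    {"jaw": 0.5, "offset": [0, -3, 0], "rot": [0, 0, 0]},
    {"jaw": 0.5, "offset": [0, -3, 0], "rot": [0, 0, 0]},
    {"jaw": 0.5, "offset": [0, -2.5, 0], "rot": [0, 0, 0]},
    {"jaw": 0.4, "offset": [0, 0, 0], "rot": [0, 0, 0]},
    {"jaw": 0.3, "offset": [0, 0, 0], "rot": [0, 0, 0]}
  ]
}}

```text
time_s: 17.23
eef_pos: [0.505, 0.0393, 0.0353]
eef_rot: [0.0, 0.64, 0.768, 0.0]
wrist_force: [-1.9, -0.1, 3.5]
opening: 0.332
grasp_force: 59.2
```

Request:
{"api": "apply_moves", "payload": {
  "moves": [
    {"jaw": 0, "offset": [0, 0, 0], "rot": [0, 0, 0]},
    {"jaw": 0, "offset": [0, 0, 0], "rot": [0, 0, 0]},
    {"jaw": 0, "offset": [2, 0, 0], "rot": [0, 0, 0]},
    {"jaw": 0, "offset": [2, 0, 0], "rot": [0, 0, 0]},
    {"jaw": 0, "offset": [2, 0, 0], "rot": [0, 0, 0]}
  ]
}}

```text
time_s: 17.85
eef_pos: [0.5041, 0.0451, 0.0353]
eef_rot: [0.001, 0.64, 0.768, 0.0]
wrist_force: [-0.2, -2.4, 6.4]
opening: 0.329
grasp_force: 59.7
```

Request:
{"api": "apply_moves", "payload": {
  "moves": [
    {"jaw": 0, "offset": [2, 0, 0], "rot": [0, 0, 0]},
    {"jaw": 0, "offset": [2, 0, 0], "rot": [0, 0, 0]},
    {"jaw": 0, "offset": [2, 0, 0], "rot": [0, 0, 0]},
    {"jaw": 0, "offset": [1, 0, 0], "rot": [0, 0, 0]},
    {"jaw": 0, "offset": [0, 0, 0], "rot": [0, 0, 0]}
  ]
}}

```text
time_s: 18.48
eef_pos: [0.5028, 0.0521, 0.0353]
eef_rot: [0.001, 0.64, 0.768, 0.0]
wrist_force: [1.1, -1.0, 5.6]
opening: 0.333
grasp_force: 59.7
```

Request:
{"api": "apply_moves", "payload": {
  "moves": [
    {"jaw": 0.4, "offset": [0, 0, -0.5], "rot": [0, 0, 0]},
    {"jaw": 0.5, "offset": [0, 0, 0], "rot": [0, 0, 0]},
    {"jaw": 0.5, "offset": [0, 0, 0], "rot": [0, 0, 0]},
    {"jaw": 0.5, "offset": [0, 2.5, 0], "rot": [0, 0, 0]},
    {"jaw": 0.5, "offset": [0, 2.5, 0], "rot": [0, 0, 0]}
  ]
}}

```text
time_s: 19.1
eef_pos: [0.5073, 0.0531, 0.0354]
eef_rot: [0.0, 0.64, 0.768, 0.0]
wrist_force: [-0.6, -0.5, -0.1]
opening: 0.498
grasp_force: 0.0
```

Request:
{"api": "apply_moves", "payload": {
  "moves": [
    {"jaw": 0.5, "offset": [0, 0.5, 0], "rot": [0, 0, 0]},
    {"jaw": 0.5, "offset": [0, 0.5, 0], "rot": [0, 0, 0]},
    {"jaw": 0.5, "offset": [0, 0.4, 0], "rot": [0, 0, 0]},
    {"jaw": 0.5, "offset": [0, 0.3, 0], "rot": [0, 0, 0]},
    {"jaw": 0.5, "offset": [0, 0.2, 0], "rot": [0, 0, 0]}
  ]
}}

```text
time_s: 19.73
eef_pos: [0.5089, 0.0534, 0.0354]
eef_rot: [-0.0, 0.64, 0.768, -0.0]
wrist_force: [-0.9, -0.5, 1.0]
opening: 0.498
grasp_force: 0.3
```

Request:
{"api": "apply_moves", "payload": {
  "moves": [
    {"jaw": 0.5, "offset": [0, 0.2, 0], "rot": [0, 0, 0]},
    {"jaw": 0.5, "offset": [0, 0.2, 0], "rot": [0, 0, 0]},
    {"jaw": 0.5, "offset": [0, 0.2, 0], "rot": [0, 0, 0]},
    {"jaw": 0.5, "offset": [0, 0.2, 0], "rot": [0, 0, 0]},
    {"jaw": 0.5, "offset": [0, 0, 0], "rot": [0, 0, 0]}
  ]
}}

```text
time_s: 20.35
eef_pos: [0.5094, 0.0535, 0.0353]
eef_rot: [-0.0, 0.64, 0.768, -0.0]
wrist_force: [-3.2, -1.1, 2.4]
opening: 0.498
grasp_force: 1.6
```

Request:
{"api": "apply_moves", "payload": {
  "moves": [
    {"jaw": 0.5, "offset": [0, 0.2, 0], "rot": [0, 0, 0]},
    {"jaw": 0.5, "offset": [0, 0.1, 0], "rot": [0, 0, 0]},
    {"jaw": 0.5, "offset": [0, 0, 0], "rot": [0, 0, 0]},
    {"jaw": 0.5, "offset": [0, 0, 0], "rot": [0, 0, 0]},
    {"jaw": 0.5, "offset": [0, 0, 0], "rot": [0, 0, 0]}
  ]
}}

```text
time_s: 20.98
eef_pos: [0.5095, 0.0535, 0.0353]
eef_rot: [-0.0, 0.64, 0.768, -0.0]
wrist_force: [-4.4, -2.0, 3.5]
opening: 0.499
grasp_force: 2.6
```

Request:
{"api": "apply_moves", "payload": {
  "moves": [
    {"jaw": 0.5, "offset": [0, 0.1, 0], "rot": [0, 0, 0]},
    {"jaw": 0.5, "offset": [0, 0.1, 0], "rot": [0, 0, 0]},
    {"jaw": 0.5, "offset": [0, 0, 0], "rot": [0, 0, 0]},
    {"jaw": 0.5, "offset": [0, 0, 0], "rot": [0, 0, 0]},
    {"jaw": 0.5, "offset": [0, 0, 0], "rot": [0, 0, 0]}
  ]
}}

```text
time_s: 21.6
eef_pos: [0.5095, 0.0536, 0.0353]
eef_rot: [-0.001, 0.64, 0.768, -0.001]
wrist_force: [-6.5, -1.7, 3.0]
opening: 0.503
grasp_force: 2.9
```

Run:
```python
from h import *
o,r=st(); print(o['wrist_force'],o['torque'],np.round(o['eef_pos'],4))
q,d=shot('hold2','scene')
cv2.imwrite('pics/hold2_s.png',cv2.resize(q[165:235,245:345,::-1],(800,560),interpolation=cv2.INTER_CUBIC))
```

```text
[-6.46953894 -1.73012419  2.96891868] [-0.28843301  0.91480257  0.04053431] [0.5095 0.0536 0.0353]
```

View pics/hold2_s.png

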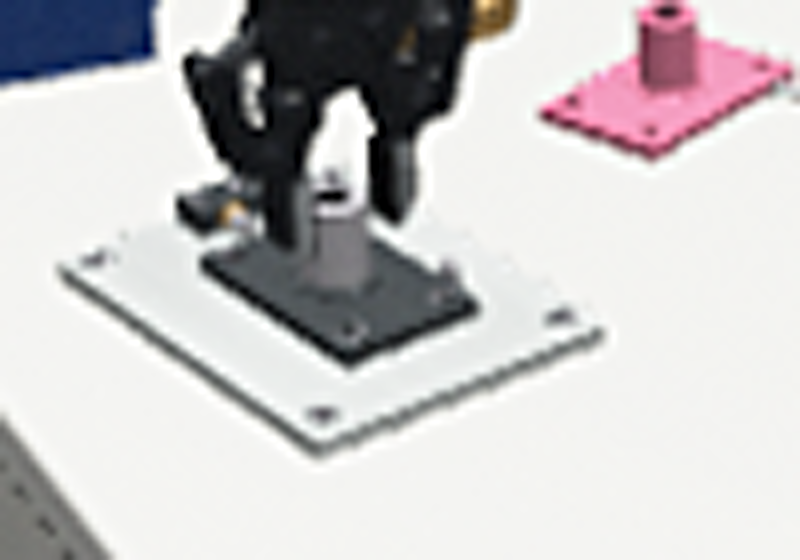

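The plate lies parallel, hard on the right dowel (crop px 448,272), with the nose gap still open, and about 6.7 N of push is held. Next I'll centre the jaws, turn 75° and push along +y with a slight bias towards the dowels.

Request:
{"api": "apply_moves", "payload": {
  "moves": [
    {"jaw": 0.5, "offset": [0, -3.4, 0], "rot": [0, 0, 0]},
    {"jaw": 0.5, "offset": [0, -3.4, 0], "rot": [0, 0, 0]},
    {"jaw": 0.5, "offset": [0, 0, 0], "rot": [0, 0, -9]},
    {"jaw": 0.5, "offset": [0, 0, 0], "rot": [0, 0, -10]},
    {"jaw": 0.5, "offset": [0, 0, 0], "rot": [0, 0, -10]}
  ]
}}

```text
time_s: 22.28
eef_pos: [0.5039, 0.0525, 0.0355]
eef_rot: [0.0, 0.425, 0.905, 0.0]
wrist_force: [-0.8, -0.7, 0.3]
opening: 0.504
grasp_force: 0.0
```

Request:
{"api": "apply_moves", "payload": {
  "moves": [
    {"jaw": 0.5, "offset": [0, 0, 0], "rot": [0, 0, -10]},
    {"jaw": 0.5, "offset": [0, 0, 0], "rot": [0, 0, -10]},
    {"jaw": 0.5, "offset": [0, 0, 0], "rot": [0, 0, -10]},
    {"jaw": 0.5, "offset": [0, 0, 0], "rot": [0, 0, -10]},
    {"jaw": 0.5, "offset": [0, 0, 0], "rot": [0, 0, -6]}
  ]
}}

```text
time_s: 22.9
eef_pos: [0.5039, 0.0525, 0.0355]
eef_rot: [0.001, 0.038, 0.999, 0.0]
wrist_force: [0.1, -0.9, -0.6]
opening: 0.499
grasp_force: 0.0
```

Run:
```python
from h import *
to(.5095-.0068*np.cos(.182),.0536-.0068*np.sin(.182),.0353)
o,r=st(); print(o['wrist_force'],o['torque'])
y=np.radians(10.6); print('jig +y in tool',r.T@[-np.sin(y),np.cos(y),0])
```

```text
t 22.9 pos [503.9  52.5  35.5] ang y 85.65 tilt [ 1.1e-03  1.0e-04 -1.0e+00] tool offset [ 1.1 -0.2  0.2]
[ 0.12174244 -0.89765372 -0.63241153] [-0.01111771  0.00175841 -0.02435495]
jig +y in tool [ 2.57912783e-01  9.66168197e-01 -1.06263602e-04]
```

Request:
{"api": "apply_moves", "payload": {
  "moves": [
    {"jaw": 0.5, "offset": [0.5, 1.9, 0], "rot": [0, 0, 0]},
    {"jaw": 0.5, "offset": [0.5, 1.9, 0], "rot": [0, 0, 0]},
    {"jaw": 0.5, "offset": [0.5, 1.9, 0], "rot": [0, 0, 0]},
    {"jaw": 0.5, "offset": [0.25, 0.95, 0], "rot": [0, 0, 0]},
    {"jaw": 0.5, "offset": [0.25, 0.95, 0], "rot": [0, 0, 0]}
  ]
}}

```text
time_s: 23.52
eef_pos: [0.5023, 0.0602, 0.0355]
eef_rot: [0.0, 0.04, 0.999, -0.0]
wrist_force: [0.8, 0.1, 0.9]
opening: 0.497
grasp_force: 0.5
```

Request:
{"api": "apply_moves", "payload": {
  "moves": [
    {"jaw": 0.5, "offset": [0.1, 0.5, 0], "rot": [0, 0, 0]},
    {"jaw": 0.5, "offset": [0.1, 0.5, 0], "rot": [0, 0, 0]},
    {"jaw": 0.5, "offset": [0.1, 0.5, 0], "rot": [0, 0, 0]},
    {"jaw": 0.5, "offset": [0.1, 0.5, 0], "rot": [0, 0, 0]},
    {"jaw": 0.5, "offset": [0.1, 0.5, 0], "rot": [0, 0, 0]}
  ]
}}

```text
time_s: 24.15
eef_pos: [0.5018, 0.0627, 0.0354]
eef_rot: [-0.0, 0.04, 0.999, -0.0]
wrist_force: [-0.8, -0.9, 0.4]
opening: 0.502
grasp_force: 0.6
```

Request:
{"api": "apply_moves", "payload": {
  "moves": [
    {"jaw": 0.5, "offset": [0.1, 0.4, 0], "rot": [0, 0, 0]},
    {"jaw": 0.5, "offset": [0.1, 0.4, 0], "rot": [0, 0, 0]},
    {"jaw": 0.5, "offset": [0.1, 0.4, 0], "rot": [0, 0, 0]},
    {"jaw": 0.5, "offset": [0.1, 0.4, 0], "rot": [0, 0, 0]},
    {"jaw": 0.5, "offset": [0.1, 0.4, 0], "rot": [0, 0, 0]}
  ]
}}

```text
time_s: 24.78
eef_pos: [0.5015, 0.0647, 0.0354]
eef_rot: [-0.0, 0.04, 0.999, -0.0]
wrist_force: [0.3, -0.8, 0.8]
opening: 0.501
grasp_force: 0.7
```

Request:
{"api": "apply_moves", "payload": {
  "moves": [
    {"jaw": 0.5, "offset": [0.05, 0.2, 0], "rot": [0, 0, 0]},
    {"jaw": 0.5, "offset": [0.05, 0.2, 0], "rot": [0, 0, 0]},
    {"jaw": 0.5, "offset": [0.05, 0.2, 0], "rot": [0, 0, 0]},
    {"jaw": 0.5, "offset": [0.05, 0.2, 0], "rot": [0, 0, 0]},
    {"jaw": 0.5, "offset": [0.05, 0.2, 0], "rot": [0, 0, 0]}
  ]
}}

```text
time_s: 25.4
eef_pos: [0.5013, 0.0657, 0.0354]
eef_rot: [-0.0, 0.04, 0.999, 0.0]
wrist_force: [-0.6, -0.1, 0.2]
opening: 0.501
grasp_force: 0.7
```

Run:
```python
from h import *
q,d=shot('nose','scene'); q2,_=ctrl.camera('top')
a=cv2.resize(q[165:235,245:345,::-1],(800,560),interpolation=cv2.INTER_CUBIC); cv2.imwrite('pics/nose_s.png',a)
```

```text
(no output)
```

View pics/nose_s.png

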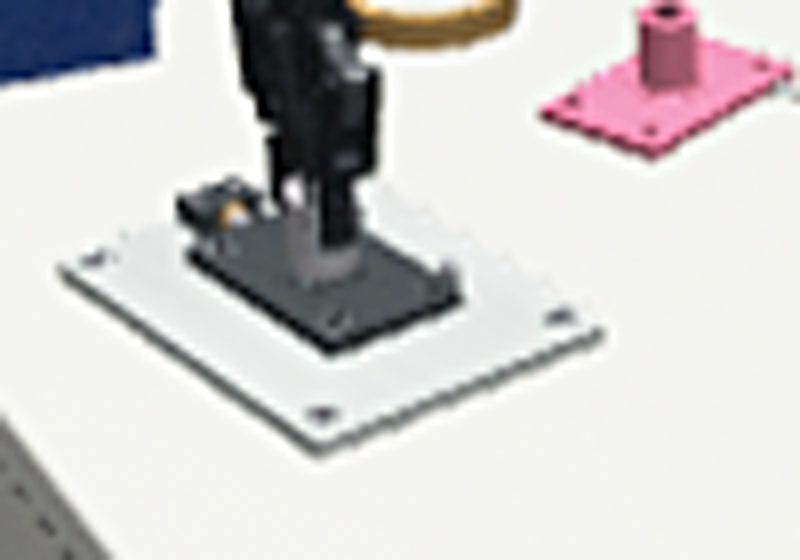

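The plate is still along the dowels and its end is near the nose (crop px 235,215), and sliding is still free. I'll creep on.

Request:
{"api": "apply_moves", "payload": {
  "moves": [
    {"jaw": 0.5, "offset": [0.05, 0.2, 0], "rot": [0, 0, 0]},
    {"jaw": 0.5, "offset": [0.05, 0.2, 0], "rot": [0, 0, 0]},
    {"jaw": 0.5, "offset": [0.05, 0.2, 0], "rot": [0, 0, 0]},
    {"jaw": 0.5, "offset": [0.05, 0.2, 0], "rot": [0, 0, 0]},
    {"jaw": 0.5, "offset": [0.05, 0.2, 0], "rot": [0, 0, 0]}
  ]
}}

```text
time_s: 26.12
eef_pos: [0.5012, 0.0668, 0.0353]
eef_rot: [-0.0, 0.04, 0.999, 0.0]
wrist_force: [-1.9, -1.5, -0.4]
opening: 0.498
grasp_force: 0.6
```

Request:
{"api": "apply_moves", "payload": {
  "moves": [
    {"jaw": 0.5, "offset": [0.05, 0.2, 0], "rot": [0, 0, 0]},
    {"jaw": 0.5, "offset": [0.05, 0.2, 0], "rot": [0, 0, 0]},
    {"jaw": 0.5, "offset": [0.05, 0.2, 0], "rot": [0, 0, 0]},
    {"jaw": 0.5, "offset": [0.05, 0.2, 0], "rot": [0, 0, 0]},
    {"jaw": 0.5, "offset": [0.05, 0.2, 0], "rot": [0, 0, 0]}
  ]
}}

```text
time_s: 26.75
eef_pos: [0.5011, 0.0678, 0.0354]
eef_rot: [0.0, 0.04, 0.999, 0.0]
wrist_force: [-1.0, -1.1, 0.0]
opening: 0.499
grasp_force: 0.6
```

Request:
{"api": "apply_moves", "payload": {
  "moves": [
    {"jaw": 0.5, "offset": [0.05, 0.2, 0], "rot": [0, 0, 0]},
    {"jaw": 0.5, "offset": [0.05, 0.2, 0], "rot": [0, 0, 0]},
    {"jaw": 0.5, "offset": [0.05, 0.2, 0], "rot": [0, 0, 0]},
    {"jaw": 0.5, "offset": [0.05, 0.2, 0], "rot": [0, 0, 0]},
    {"jaw": 0.5, "offset": [0.05, 0.2, 0], "rot": [0, 0, 0]}
  ]
}}

```text
time_s: 27.38
eef_pos: [0.5009, 0.0685, 0.0354]
eef_rot: [0.0, 0.04, 0.999, -0.0]
wrist_force: [-0.5, -4.4, -1.6]
opening: 0.501
grasp_force: 1.9
```

Request:
{"api": "apply_moves", "payload": {
  "moves": [
    {"jaw": 0.5, "offset": [0, 0.1, 0], "rot": [0, 0, 0]},
    {"jaw": 0.5, "offset": [0, 0, 0], "rot": [0, 0, 0]},
    {"jaw": 0.5, "offset": [0, 0, 0], "rot": [0, 0, 0]},
    {"jaw": 0.5, "offset": [0, 0, 0], "rot": [0, 0, 0]},
    {"jaw": 0.5, "offset": [0, 0, 0], "rot": [0, 0, 0]}
  ]
}}

```text
time_s: 28.0
eef_pos: [0.5009, 0.0685, 0.0354]
eef_rot: [0.0, 0.04, 0.999, -0.0]
wrist_force: [-0.4, -5.5, -0.9]
opening: 0.496
grasp_force: 2.6
```

The end bears on the nose at about 5.5 N. I can't measure each dowel's load, so I'll repeat the dowel push from this better-balanced spot and then the nose push, well within limits.

Request:
{"api": "apply_moves", "payload": {
  "moves": [
    {"jaw": 0.5, "offset": [-0.8, -3.3, 0], "rot": [0, 0, 0]},
    {"jaw": 0.5, "offset": [-0.8, -3.5, 0], "rot": [0, 0, 0]},
    {"jaw": 0.5, "offset": [0, 0, 0], "rot": [0, 0, 9]},
    {"jaw": 0.5, "offset": [0, 0, 0], "rot": [0, 0, 10]},
    {"jaw": 0.5, "offset": [0, 0, 0], "rot": [0, 0, 10]}
  ]
}}

```text
time_s: 28.62
eef_pos: [0.5021, 0.0621, 0.0355]
eef_rot: [0.0, 0.292, 0.957, 0.0]
wrist_force: [-0.2, -0.3, -0.1]
opening: 0.504
grasp_force: 0.0
```

Request:
{"api": "apply_moves", "payload": {
  "moves": [
    {"jaw": 0.5, "offset": [0, 0, 0], "rot": [0, 0, 10]},
    {"jaw": 0.5, "offset": [0, 0, 0], "rot": [0, 0, 10]},
    {"jaw": 0.5, "offset": [0, 0, 0], "rot": [0, 0, 10]},
    {"jaw": 0.5, "offset": [0, 0, 0], "rot": [0, 0, 10]},
    {"jaw": 0.5, "offset": [0, 0, 0], "rot": [0, 0, 6]}
  ]
}}

```text
time_s: 29.25
eef_pos: [0.5021, 0.0621, 0.0355]
eef_rot: [-0.0, 0.642, 0.767, 0.0]
wrist_force: [-0.3, 0.3, 0.5]
opening: 0.498
grasp_force: 0.0
```

Request:
{"api": "apply_moves", "payload": {
  "moves": [
    {"jaw": 0.5, "offset": [0, 1.5, 0], "rot": [0, 0, 0]},
    {"jaw": 0.5, "offset": [0, 1.5, 0], "rot": [0, 0, 0]},
    {"jaw": 0.5, "offset": [0, 0.5, 0], "rot": [0, 0, 0]},
    {"jaw": 0.5, "offset": [0, 0.3, 0], "rot": [0, 0, 0]},
    {"jaw": 0.5, "offset": [0, 0.3, 0], "rot": [0, 0, 0]}
  ]
}}

```text
time_s: 29.88
eef_pos: [0.506, 0.0628, 0.0354]
eef_rot: [-0.0, 0.64, 0.768, 0.0]
wrist_force: [0.8, 0.4, 0.6]
opening: 0.499
grasp_force: 0.0
```

Request:
{"api": "apply_moves", "payload": {
  "moves": [
    {"jaw": 0.5, "offset": [0, 0.3, 0], "rot": [0, 0, 0]},
    {"jaw": 0.5, "offset": [0, 0.3, 0], "rot": [0, 0, 0]},
    {"jaw": 0.5, "offset": [0, 0.2, 0], "rot": [0, 0, 0]},
    {"jaw": 0.5, "offset": [0, 0.2, 0], "rot": [0, 0, 0]},
    {"jaw": 0.5, "offset": [0, 0.2, 0], "rot": [0, 0, 0]}
  ]
}}

```text
time_s: 30.5
eef_pos: [0.5071, 0.0629, 0.0354]
eef_rot: [-0.0, 0.64, 0.768, -0.0]
wrist_force: [0.7, 0.6, -0.5]
opening: 0.498
grasp_force: 0.0
```

Request:
{"api": "apply_moves", "payload": {
  "moves": [
    {"jaw": 0.5, "offset": [0, 0.2, 0], "rot": [0, 0, 0]},
    {"jaw": 0.5, "offset": [0, 0.2, 0], "rot": [0, 0, 0]},
    {"jaw": 0.5, "offset": [0, 0.2, 0], "rot": [0, 0, 0]},
    {"jaw": 0.5, "offset": [0, 0.1, 0], "rot": [0, 0, 0]},
    {"jaw": 0.5, "offset": [0, 0, 0], "rot": [0, 0, 0]}
  ]
}}

```text
time_s: 31.12
eef_pos: [0.5076, 0.063, 0.0353]
eef_rot: [-0.0, 0.64, 0.768, -0.0]
wrist_force: [-1.7, -0.7, 1.5]
opening: 0.499
grasp_force: 0.9
```

Request:
{"api": "apply_moves", "payload": {
  "moves": [
    {"jaw": 0.5, "offset": [0, 0.2, 0], "rot": [0, 0, 0]},
    {"jaw": 0.5, "offset": [0, 0.2, 0], "rot": [0, 0, 0]},
    {"jaw": 0.5, "offset": [0, 0.1, 0], "rot": [0, 0, 0]},
    {"jaw": 0.5, "offset": [0, 0, 0], "rot": [0, 0, 0]},
    {"jaw": 0.5, "offset": [0, 0, 0], "rot": [0, 0, 0]}
  ]
}}

```text
time_s: 31.75
eef_pos: [0.5077, 0.0631, 0.0353]
eef_rot: [-0.0, 0.64, 0.768, -0.0]
wrist_force: [-4.3, -0.4, 4.1]
opening: 0.499
grasp_force: 2.6
```

Request:
{"api": "apply_moves", "payload": {
  "moves": [
    {"jaw": 0.5, "offset": [0, 0.15, 0], "rot": [0, 0, 0]},
    {"jaw": 0.5, "offset": [0, 0.1, 0], "rot": [0, 0, 0]},
    {"jaw": 0.5, "offset": [0, 0, 0], "rot": [0, 0, 0]},
    {"jaw": 0.5, "offset": [0, 0, 0], "rot": [0, 0, 0]},
    {"jaw": 0.5, "offset": [0, 0, 0], "rot": [0, 0, 0]}
  ]
}}

```text
time_s: 32.38
eef_pos: [0.5077, 0.0631, 0.0352]
eef_rot: [-0.001, 0.64, 0.768, -0.001]
wrist_force: [-6.5, -1.9, 4.3]
opening: 0.502
grasp_force: 3.0
```

Request:
{"api": "apply_moves", "payload": {
  "moves": [
    {"jaw": 0.5, "offset": [0, -3.8, 0], "rot": [0, 0, 0]},
    {"jaw": 0.5, "offset": [0, -3.8, 0], "rot": [0, 0, 0]},
    {"jaw": 0.5, "offset": [0, 0, 0], "rot": [0, 0, -9]},
    {"jaw": 0.5, "offset": [0, 0, 0], "rot": [0, 0, -10]},
    {"jaw": 0.5, "offset": [0, 0, 0], "rot": [0, 0, -10]}
  ]
}}

```text
time_s: 33.0
eef_pos: [0.5014, 0.0618, 0.0355]
eef_rot: [0.0, 0.425, 0.905, 0.0]
wrist_force: [0.2, -0.2, -0.2]
opening: 0.5
grasp_force: 0.0
```

Request:
{"api": "apply_moves", "payload": {
  "moves": [
    {"jaw": 0.5, "offset": [0, 0, 0], "rot": [0, 0, -10]},
    {"jaw": 0.5, "offset": [0, 0, 0], "rot": [0, 0, -10]},
    {"jaw": 0.5, "offset": [0, 0, 0], "rot": [0, 0, -10]},
    {"jaw": 0.5, "offset": [0, 0, 0], "rot": [0, 0, -10]},
    {"jaw": 0.5, "offset": [0, 0, 0], "rot": [0, 0, -6]}
  ]
}}

```text
time_s: 33.62
eef_pos: [0.5014, 0.0619, 0.0355]
eef_rot: [0.001, 0.038, 0.999, 0.0]
wrist_force: [0.5, -0.8, 0.2]
opening: 0.503
grasp_force: 0.0
```

Request:
{"api": "apply_moves", "payload": {
  "moves": [
    {"jaw": 0.5, "offset": [0.4, 1.5, 0], "rot": [0, 0, 0]},
    {"jaw": 0.5, "offset": [0.4, 1.5, 0], "rot": [0, 0, 0]},
    {"jaw": 0.5, "offset": [0.2, 0.7, 0], "rot": [0, 0, 0]},
    {"jaw": 0.5, "offset": [0.1, 0.3, 0], "rot": [0, 0, 0]},
    {"jaw": 0.5, "offset": [0, 0, 0], "rot": [0, 0, 0]}
  ]
}}

```text
time_s: 34.25
eef_pos: [0.5003, 0.0659, 0.0353]
eef_rot: [-0.0, 0.04, 0.999, -0.0]
wrist_force: [0.7, 0.2, 0.9]
opening: 0.5
grasp_force: 0.0
```

Request:
{"api": "apply_moves", "payload": {
  "moves": [
    {"jaw": 0.5, "offset": [0.1, 0.4, 0], "rot": [0, 0, 0]},
    {"jaw": 0.5, "offset": [0.1, 0.4, 0], "rot": [0, 0, 0]},
    {"jaw": 0.5, "offset": [0.1, 0.4, 0], "rot": [0, 0, 0]},
    {"jaw": 0.5, "offset": [0.1, 0.3, 0], "rot": [0, 0, 0]},
    {"jaw": 0.5, "offset": [0.1, 0.2, 0], "rot": [0, 0, 0]}
  ]
}}

```text
time_s: 34.88
eef_pos: [0.5, 0.0677, 0.0354]
eef_rot: [-0.0, 0.04, 0.999, -0.0]
wrist_force: [-0.2, 0.6, 0.0]
opening: 0.501
grasp_force: 0.0
```

Request:
{"api": "apply_moves", "payload": {
  "moves": [
    {"jaw": 0.5, "offset": [0.05, 0.2, 0], "rot": [0, 0, 0]},
    {"jaw": 0.5, "offset": [0.05, 0.2, 0], "rot": [0, 0, 0]},
    {"jaw": 0.5, "offset": [0.05, 0.2, 0], "rot": [0, 0, 0]},
    {"jaw": 0.5, "offset": [0.05, 0.2, 0], "rot": [0, 0, 0]},
    {"jaw": 0.5, "offset": [0, 0, 0], "rot": [0, 0, 0]}
  ]
}}

```text
time_s: 35.5
eef_pos: [0.4998, 0.0684, 0.0354]
eef_rot: [-0.0, 0.04, 0.999, -0.0]
wrist_force: [0.0, -0.9, 0.6]
opening: 0.498
grasp_force: 0.0
```

Request:
{"api": "apply_moves", "payload": {
  "moves": [
    {"jaw": 0.5, "offset": [0.05, 0.2, 0], "rot": [0, 0, 0]},
    {"jaw": 0.5, "offset": [0.05, 0.2, 0], "rot": [0, 0, 0]},
    {"jaw": 0.5, "offset": [0.05, 0.2, 0], "rot": [0, 0, 0]},
    {"jaw": 0.5, "offset": [0, 0, 0], "rot": [0, 0, 0]},
    {"jaw": 0.5, "offset": [0, 0, 0], "rot": [0, 0, 0]}
  ]
}}

```text
time_s: 36.12
eef_pos: [0.4998, 0.0686, 0.0354]
eef_rot: [0.0, 0.04, 0.999, -0.0]
wrist_force: [-0.3, -5.1, -1.0]
opening: 0.501
grasp_force: 2.6
```

The nose bears at about 5 N again. I'll hold briefly, then centre the jaws, open them and lift clear.

Request:
{"api": "apply_moves", "payload": {
  "moves": [
    {"jaw": 0.5, "offset": [0, 0.05, 0], "rot": [0, 0, 0]},
    {"jaw": 0.5, "offset": [0, 0, 0], "rot": [0, 0, 0]},
    {"jaw": 0.5, "offset": [-0.8, -3.4, 0], "rot": [0, 0, 0]},
    {"jaw": 0.5, "offset": [-0.8, -3.2, 0], "rot": [0, 0, 0]},
    {"jaw": 0.5, "offset": [0, 0, 0], "rot": [0, 0, 0]}
  ]
}}

```text
time_s: 36.75
eef_pos: [0.5008, 0.0624, 0.0354]
eef_rot: [0.0, 0.04, 0.999, 0.0]
wrist_force: [0.3, -0.5, 0.5]
opening: 0.503
grasp_force: 0.0
```

Request:
{"api": "apply_moves", "payload": {
  "moves": [
    {"jaw": 0.5, "offset": [0, 0, -10], "rot": [0, 0, 0]},
    {"jaw": 0.6, "offset": [0, 0, -30], "rot": [0, 0, 0]},
    {"jaw": 0.7, "offset": [0, 0, -50], "rot": [0, 0, 0]},
    {"jaw": 0.8, "offset": [0, 0, -50], "rot": [0, 0, 0]},
    {"jaw": 0.8, "offset": [0, 0, -20], "rot": [0, 0, 0]}
  ]
}}

```text
time_s: 37.38
eef_pos: [0.5025, 0.0625, 0.1998]
eef_rot: [0.003, 0.04, 0.999, -0.0]
wrist_force: [0.2, 0.3, -0.1]
opening: 0.8
grasp_force: 0.0
```

Run:
```python
from h import *
q,d=shot('end','scene')
cv2.imwrite('pics/end_s.png',cv2.resize(q[165:235,245:345,::-1],(800,560),interpolation=cv2.INTER_CUBIC))
print(st()[0]['wrist_force'])
```

```text
[2.01359747 0.15218707 2.05841504]
```

View pics/end_s.png

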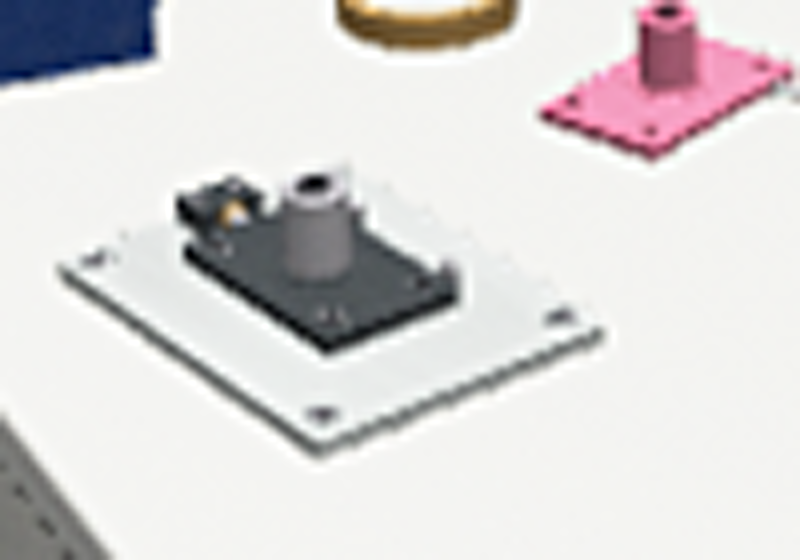

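The plate lies flat against both dowels (crop px 448,270 and about 358,210), its end is on the nose (235,215), and the gripper is clear. I'm handing it in.

```bash
python3 -c "
from bench import ctrl
print(ctrl.hand_in())"
```

```text
the job is handed in; nothing more can be done
None
```

I handed the job in at about 37 s: the flange sits flat against both dowels and the nose of the end stop, pushed with at most about 7 N by the wrist reading, and the gripper is clear. The hand-in returned no verdict, and I could not measure the load on each dowel separately.

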